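Turn a cast mould over, lid held on, and stack it

TASK

Swing the clamp's cover open past upright so that it stays open, and take out the lidded mould. Turn it upside down while keeping base and loose lid together the whole time, and stack it lid-down, squarely and lined up on top of the mould that has already been turned over, without shifting that one. Leave the other things on the bench alone.

Things in the scene. Friction and masses are not known exactly. Their poses are not given: they have to be found in the camera images.
- clamp: Blue clamshell clamp, fixed. Bed 200 (x, from -95 to +105) x 140 (y) x 10 mm; origin on the bench under the middle of the mould. x points to the hinge side (away from the robot, but for the yaw), y along the hinge. Steel end stops (36 x 6 mm, 8 mm above the bed) at y = +-45 mm, beyond the mould's short ends; its long sides are free. Hinge cheeks (20 x 12 mm) at x = +95, y = +-25 mm, 68 mm high.
- cover (a joint): Angle of the clamp's cover: 0 shut (level over the mould), pi/2 upright, stop at 2.0 (tipped to the hinge side). 0.3 kg, almost no friction: falls shut if let go short of upright, on to the stop past it. Aluminium frame with clear window, 145 mm from axis to front edge, 110 mm wide, 6 mm thick; underside 59 mm above the bench when shut.
- cover_axis (a point): Point on the cover's hinge axis, midway along it: 95 mm along x from the clamp's origin and 62 mm above the bench. Axes as the clamp's. The axis is the clamp's y.
- cover_bar (a point): Middle of the red round grip bar (10 mm thick, 96 mm long, along the clamp's y) of the cover, 190 mm from the hinge axis; it moves with the cover. It is held by an 8 mm rod at each end, leaving 40 mm free between bar and cover edge, so it can be pinched from above across x, and the fingers then turn freely about it.
- mould: Grey base of the lidded mould, 44 (x) x 80 (y) x 20 mm, with a cast coupon in it (about 0.16 kg). Origin: centre of its underside; z towards its open face: up at the start, down when turned over. A 34 x 70 mm collar rises 10 mm above its rim into the lid, with 1.5 mm play all round. It starts on the clamp's bed, long side along the clamp's y.
- lid: Loose orange lid, 44 x 80 x 20 mm, flush with the base and resting on its rim, not fastened (0.05 kg). Origin: centre of its open rim, z towards its closed face, x and y as the mould's. The closed mould is 44 x 80 x 40 mm, seam half-way (20 mm from both large faces); finger pads on the two long sides that straddle the seam hold both halves.
- mould_seam (a point): Centre of the closed mould: a point on the base, 20 mm along z from its origin, in the plane of the seam. Axes as the mould's.
- lid_rim (a point): Centre of the lid's open rim, on the lid; coincides with mould_seam while the mould is closed.
- lid_top (a point): Centre of the outside of the lid's closed face, 20 mm from its rim; it is the lower face once the mould is turned over.
- pallet: Bare aluminium plate, 120 (x) x 150 (y) x 6 mm, fixed on the bench; origin at the centre of its underside.
- done: The mould already turned over (orange half below, grey half above), with a white band round its seam; one solid piece of 0.4 kg, 44 (x) x 80 (y) x 40 mm, resting loose on the pallet. Origin: centre of its underside, 6 mm above the bench; z up, y along its long side.
- done_top (a point): Centre of the upper face of that turned mould, 46 mm above the bench: where the lid's closed face must come to rest. Axes as done.
- cylinder: Bystander: upright grey concrete test cylinder, 102 mm across, 200 mm high; origin at the centre of its underside.
- mallet: Bystander: small hammer with a wooden handle, 260 mm long, lying on the bench.
- tin: Bystander: closed metal can, 68 mm across, 70 mm high, upright; origin at the centre of its underside.
- clamp_bed (a point): Centre of the top face of the clamp's bed, 10 mm above the bench, under the middle of the mould as it starts.

How it is judged:
By the outcome, as a careful person would: the job done as asked, in the order asked, and still so for the second after the job is handed in, with the robot touching nothing.
It also fails if it takes over 67 s, if anything falls off the work surface, if the arm or the gripper's body presses on something with over 40 N, if the wrist force passes 120 N, or if a joint passes its speed limit or range.

ROBOT

A 6-joint arm with a two-finger parallel gripper is mounted at the origin on the work surface. World frame = base frame: x ahead of the robot, y to its left, z up, the work surface at z = 0. Lengths are in mm, angles in rad, forces in N, time in s.
With the tool pointing down it reaches from about 350 to 975 mm from the base axis. Payload 7.1 kg.
Tool frame: the origin (TCP) lies at the very end of the fingers, on their centre line; the grasp point (between the pads) lies 19 mm behind it; z points along the fingers, y is the line along which they close (so a half turn about z gives the same grasp; the last joint's range is limited). The gripper opens to 88 mm and grips with 3 to 60 N. Pads are 20 mm wide; open, the fingers measure 115 mm over their backs; the gripper's body (75 mm by 178 mm) begins 61 mm behind the grasp point.
Start: joints at [-1.131, 0.423, 1.63, -0, 1.089, -0.019], TCP at [276.809, -560.34, 222.675] pointing down, gripper open.
Joint ranges: [-3, 3], [-0.9, 2.11], [0.09, 2.58], [-1.31, 4.45], [0.11, 2.69], [-2.54, 2.54]. Speed limits (rad/s): [2.39, 2.39, 3.01, 3.14, 3.14, 3.14].

INTERFACE

Orientations are given as a rotation vector (axis times angle).
In Python, from workcell import get_obs, get_image, job, models gives the robot as it stands.
- The arm moves only by the tool jog_arm, never from a script. Its argument "increments" is one flat list of numbers, 7 for each row, row after row: the turn, a rotation vector about the tool's x, y, z in degrees, then the shift along the tool's x, y, z in mm, then the opening in per cent of the stroke, from 0 (shut) to 100 (fully open). A call has 1 to 12 rows; each row shifts and turns the commanded pose from where the row before left it, along the tool's axes as they then stand; what a row does not reach is not made up. A row lasts 1/8 s, in which the tool goes at most 62.5 mm and 10.7 degrees, less where a joint would pass 70% of its speed; a pose out of reach is approached as far as the arm can. A call is refused whole if a number of a shift passes 62.5 or a number of a turn 10.7, either way. A call with a gripper value outside its range is refused whole. The fingers move at their own pace and stop on an object; the grip force is fixed at half the most. Time passes only in rows, so rows that do not move let the fingers close. It gives the time, the measured TCP pose, the force, the opening and the grip force at its end, in the units of the state.
- get_obs(): the state, without advancing time (a new reading comes with each control period).
- get_image(name): name is "scene" or "top"; returns a dict with "pixels" (384x512x3 uint8, blue, green, red), "depth" (384x512 float32, mm along the optical axis (not along the pixel's ray), 0 where there is no reading), "fx", "fy", "cx", "cy" (pixels), "cam_to_world" (4x4, takes a point from camera to world coordinates). Camera axes: x right, y up, looking along -z (the intrinsics and any distortion apply to the point x, -y, -z); pixel columns grow to the right and rows downward; lengths in mm; the calibration is good to about 2 mm. A picture is of the moment at which its call begins.
- job.close_job(): hands the job in; it is judged then, once.
Trained networks look in the newest picture that a camera, given by its name, has taken for a name from the list of things; names that differ only in an ending like _2 or _b are one class to them, and where a whole thing is asked for, a point or a joint stands for the part that bears it (a point fixed in the world has none). Each returns a list of dicts, best first, with "p" (0 to 1); they miss things now and then, are a little off and sometimes report something else, mostly with a low value. They report only what shows in the picture. A call takes as long as a camera call.
- models.look_for(target, camera): "centre" ([x, y, z] in mm, in world coordinates, good to about 4 mm: the middle of the surface that is visible of it).
- models.regions_of(target, camera): "region" (384x512 bool, what is visible of it).
The state is a dict: "t": time; "qpos": joint angles; "qvel": joint speeds; "joint_torque": joint torques, N m; "ee_pos": TCP position; "orientation": TCP orientation; "ft_force": force on the tool from outside, world axes, zero at the start; "moment": the same for the moment, N m; "width": finger opening in mm; "grasp_force": force on a finger pad.
Only numpy, scipy, OpenCV 4.12 (cv2) and the standard library are available. Lean on these libraries where they do the work, as an engineer would, in place of code of your own. Each camera call takes 0.05 s, during which the arm holds its last target. There are 200 camera calls.

## Working session

There is one attempt and no reset: what is moved stays moved. The work goes in short steps, Python scripts to look and compute and a tool call to move; the robot and the scene stay as the last step left them, time stands still between calls to the robot, and variables do not carry over. Pictures are saved under pics/ and viewed, at most 10 in all, crops included, and the job is handed in when it is done.

Besides the shell and the picture viewer there is one more tool, called after "Call:" by a JSON object that holds its "api" and its "payload", one argument or row to a line. jog_arm: Moves the arm, as the interface text tells. Its arguments: {"type":"object","properties":{"increments":{"type":"array"}},"required":["increments"]}

```bash
ls; mkdir -p pics; cat > h.py <<'E'
import numpy as np, cv2
from scipy.spatial.transform import Rotation as R
from workcell import get_obs,get_image,job,models
def cloud(im):
    d=im["depth"];v,u=np.mgrid[:d.shape[0],:d.shape[1]]
    P=np.stack([(u-im["cx"])/im["fx"]*d,-(v-im["cy"])/im["fy"]*d,-d],-1)
    T=np.array(im["cam_to_world"]);return P@T[:3,:3].T+T[:3,3]
E
python3 - <<'E'
from h import *
print(get_obs())
for c in("top","scene"):
    im=get_image(c);cv2.imwrite(f"pics/{c}0.png",im["pixels"]);np.savez(f"{c}0.npz",**{k:im[k] for k in im if k in("pixels","depth","fx","fy","cx","cy","cam_to_world")})
    print(im.keys(),im["cam_to_world"],im["fx"])
    for t in("clamp","cover","cover_bar","mould","lid","pallet","done","done_top","cylinder","mallet","tin"):
        r=models.look_for(t,c);print(c,t,[(np.round(x["centre"]),round(x["p"],2)) for x in r[:2]])
E
```

```text
pics
{'t': 0.0, 'qpos': array([-1.13099430e+00,  4.23803607e-01,  1.63065537e+00,  5.58027962e-05,
        1.08860669e+00, -1.89795999e-02]), 'qvel': array([ 0.00033143,  0.00023665, -0.00041222, -0.00010364, -0.0013307 ,
        0.00151494]), 'joint_torque': array([ 2.37089705e-03, -5.44622433e+01, -2.73662406e+01,  6.45035505e-02,
        2.27964192e-02, -1.29110340e-04]), 'ee_pos': array([ 276.60452957, -559.8605516 ,  221.93855215]), 'orientation': array([-3.05789532e+00, -7.13979436e-01,  4.07158471e-04]), 'ft_force': array([-0.3317892 ,  0.10768468,  0.0893247 ]), 'moment': array([-0.00918385, -0.03307537, -0.01354009]), 'grasp_force': 0.0, 'width': 87.93899848728412}
dict_keys(['pixels', 'depth', 'fx', 'fy', 'cx', 'cy', 'cam_to_world']) [[ 9.78255897e-02  9.70950458e-01 -2.18369784e-01  2.53424370e+02]
 [-9.95198460e-01  9.47376505e-02 -2.45927388e-02 -3.62114501e+01]
 [-3.19049072e-03  2.19727072e-01  9.75556167e-01  1.61960521e+03]
 [ 0.00000000e+00  0.00000000e+00  0.00000000e+00  1.00000000e+00]] 478.9438233959029
top clamp [(array([505., 230.,  61.]), 0.96)]
top cover [(a
[... 720 characters left out ...]
078086e-01 -4.57634935e+02]
 [ 3.57301538e-03  5.87391331e-01  8.09295161e-01  1.04877659e+03]
 [ 0.00000000e+00  0.00000000e+00  0.00000000e+00  1.00000000e+00]] 352.04528412792416
scene clamp [(array([545., 208.,  65.]), 0.72)]
scene cover []
scene cover_bar [(array([527., 238.,  66.]), 0.59)]
scene mould []
scene lid []
scene pallet [(array([ 554., -239.,    5.]), 0.87), (array([526., 235.,  63.]), 0.65)]
scene done [(array([ 560., -243.,   48.]), 0.7)]
scene done_top [(array([ 563., -240.,   49.]), 0.61)]
scene cylinder [(array([ 515., -486.,   72.]), 0.7), (array([446., 491., 142.]), 0.64)]
scene mallet [(array([808.,  34.,  26.]), 0.62)]
scene tin [(array([ 516., -485.,   71.]), 0.97)]
```

View pics/top0.png

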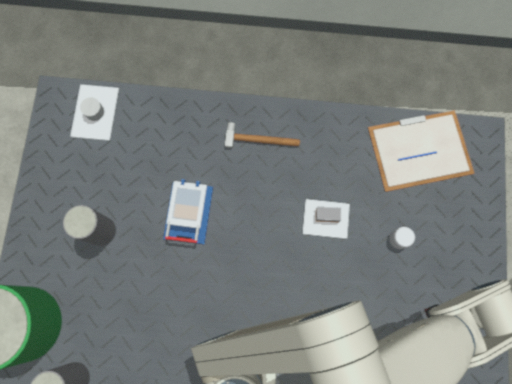

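View pics/scene0.png

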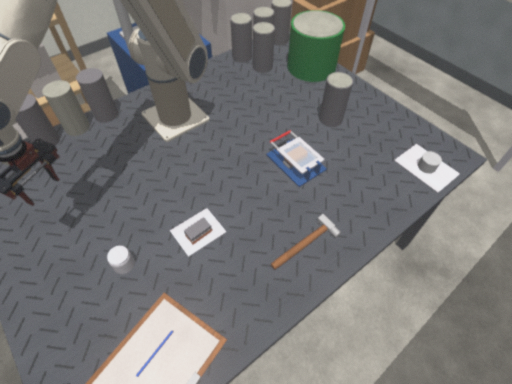

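```bash
cat > m.py <<'E'
from h import *
for c in("top","scene"):
    im=dict(np.load(f"{c}0.npz"));P=cloud(im);px=im["pixels"].astype(int);b,g,r=px[...,0],px[...,1],px[...,2]
    print(c,"bench z",np.median(P[(abs(P[...,2])<15)&(np.hypot(P[...,0]-650,P[...,1])<100)][:,2]))
    near=np.hypot(P[...,0]-560,P[...,1]-225)<160
    red=near&(r>110)&(r>1.8*g)&(r>1.8*b)
    cov=near&(P[...,2]>50)
    blue=near&(b>1.5*r)&(P[...,2]<30)&(P[...,2]>3)
    dn=(np.hypot(P[...,0]-550,P[...,1]+236)<70)&(P[...,2]>38)&(P[...,2]<56)
    pal=(np.hypot(P[...,0]-550,P[...,1]+236)<120)&(g>150)&(P[...,2]<20)
    for n,m in(("red",red),("cov",cov),("blue",blue),("done",dn),("pallet",pal)):
        q=P[m];
        if len(q)<5: print(n,len(q));continue
        rc=cv2.minAreaRect(q[:,:2].astype(np.float32))
        w,v=np.linalg.eigh(np.cov(q[:,:2].T));a=np.degrees(np.arctan2(v[1,1],v[0,1]))
        print(n,len(q),q.mean(0).round(1),"medz",np.median(q[:,2]).round(1),"rect",np.round(rc[0],1),np.round(rc[1],1),round(rc[2],1),"pca",a.round(1),np.sqrt(w*12).round(0))
E
python3 m.py
python3 - <<'E'
from h import *
a=cv2.imread("pics/top0.png")[165:260,155:225];b=cv2.imread("pics/top0.png")[185:250,290:360]
c=cv2.imread("pics/scene0.png")[120:190,255:335];d=cv2.imread("pics/scene0.png")[200:260,160:240]
f=lambda x:cv2.resize(x,(390,290),interpolation=cv2.INTER_CUBIC)
cv2.imwrite("pics/c.png",np.vstack([np.hstack([f(a),f(b)]),np.hstack([f(c),f(d)])]))
E
```

```text
top bench z -0.521724049931322
red 94 [420.1 237.5  59.7] medz 65.8 rect [423.1 242.3] [105.2  16.2] 88.1 pca 88.2 [13. 96.]
cov 1621 [527.3 235.4  63.8] medz 63.9 rect [517.7 235.7] [111.6 205.7] 88.4 pca 178.7 [113. 181.]
blue 581 [486.1 208.3  10.1] medz 9.8 rect [520.9 233.9] [140.5 201.1] 87.4 pca 147.3 [110. 211.]
done 313 [ 554.8 -238.7   45.4] medz 45.2 rect [ 555.1 -237.5] [45.1 80.3] 2.4 pca 92.7 [45. 80.]
pallet 1233 [ 539.8 -234.4    5.1] medz 5.1 rect [ 545.8 -236.4] [155.  126.1] 89.6 pca 86.6 [135. 168.]
scene bench z 1.0325887874822683
red 48 [419.3 239.8  66.1] medz 66.5 rect [418.3 239.5] [89.1 11. ] 87.8 pca 88.8 [10. 90.]
cov 1016 [530.3 234.   65.2] medz 65.3 rect [515.7 236.1] [113.4 207.7] 88.4 pca 177.9 [114. 187.]
blue 527 [541.7 198.8  11.5] medz 11.2 rect [519.  234.7] [141.1 201.1] 88.5 pca -164.1 [101. 233.]
done 317 [ 555.4 -239.2   46.5] medz 46.9 rect [ 553.9 -238.2] [46.2 79.6] 2.4 pca 92.6 [47. 81.]
pallet 1011 [ 546.1 -237.9    6.7] medz 6.9 rect [ 539.8 -233.8] [155.1 128.5] 89.6 pca 89.0 [141. 174.]
```

View pics/c.png

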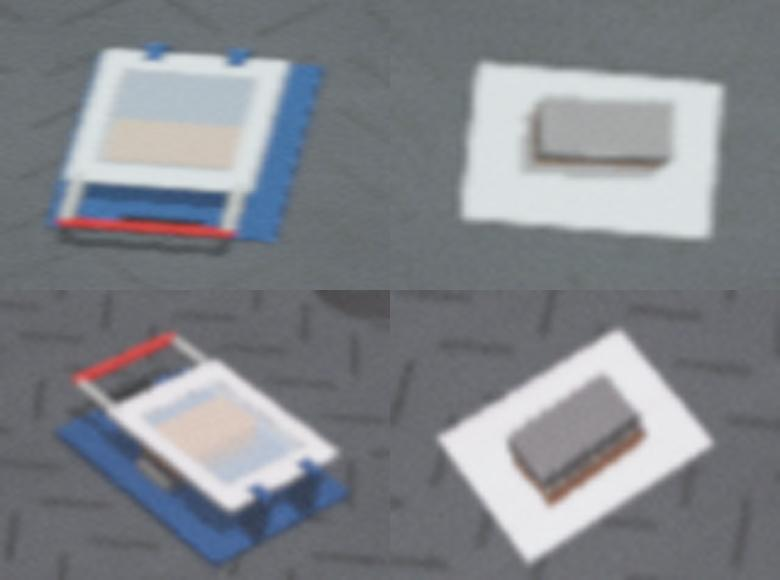

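The top view shows the clamp with its shut cover, the red bar at about (182,240), and the pallet with the turned mould at about (327,215). The cylinder is at (80,222), the tin at (402,238) and the mallet at (260,138). The crops confirm the clamp yaw is about -1.8° and the done mould yaw about +2.5°.

```bash
cat >> h.py <<'E'
import json,os
C0=R.from_euler('z',-1.8,degrees=True).as_matrix();CO=np.array([515.,234.5,0])   # clamp
D0=R.from_euler('z',2.5,degrees=True).as_matrix();DO=np.array([554.5,-238,0])   # done
def load():
    if os.path.exists("cmd.json"):
        s=json.load(open("cmd.json"));return np.array(s[0]),R.from_rotvec(s[1])
    o=get_obs();return o["ee_pos"],R.from_rotvec(o["orientation"])
def plan(legs,start=None,dec=1):
    """legs: (pos, R, n, grip). prints rows; tracks rounded commanded pose into cmd_next.json"""
    p,r=start or load();out=[]
    for tp,tr,n,g in legs:
        p0,r0=p.copy(),r; rv=(r0.inv()*tr).as_rotvec()
        for k in range(1,n+1):
            gp=p0+(np.array(tp)-p0)*k/n; gr=r0*R.from_rotvec(rv*k/n)
            t=np.round(np.degrees((r.inv()*gr).as_rotvec()),dec)+0.; s=np.round(r.inv().apply(gp-p),dec)+0.
            assert abs(t).max()<10.7 and np.linalg.norm(s)<62.5,(t,s)
            out.append([*t,*s,g]); p=p+r.apply(s); r=r*R.from_rotvec(np.radians(t))
    for i in range(0,len(out),12): print("CALL",",".join(",".join(f"{v:g}" for v in x) for x in out[i:i+12]))
    json.dump([p.tolist(),r.as_rotvec().tolist()],open("cmd.json","w")); print("end",p.round(1),r.as_rotvec().round(4))
def log():
    o=get_obs();open("log.jsonl","a").write(json.dumps([o["qpos"].tolist(),o["ee_pos"].tolist(),o["orientation"].tolist()])+"\n");return o
def tool(z,y):  # rotation from tool z and y directions
    z=np.array(z,float);z/=np.linalg.norm(z);y=np.array(y,float);y-=z*(y@z);y/=np.linalg.norm(y)
    return R.from_matrix(np.stack([np.cross(y,z),y,z],1))
E
python3 - <<'E'
from h import *
log()
d=tool([0,0,-1],C0[:,0])
bar=CO+C0@[-95,0,0]+[0,0,62];print(bar)
# gripper geometry from scene depth
im=dict(np.load("scene0.npz"));P=cloud(im).reshape(-1,3)
o=get_obs();q=R.from_rotvec(o["orientation"]).inv().apply(P-o["ee_pos"])
k=(np.abs(q[:,0])<150)&(np.abs(q[:,1])<150)&(q[:,2]<5)&(q[:,2]>-400);q=q[k]
for z in range(-400,0,20):
    s=q[(q[:,2]>=z)&(q[:,2]<z+20)]
    if len(s):print(z,len(s),s.min(0).round()[:2],s.max(0).round()[:2])
plan([([480,-100,222],tool([0,0,-1],R.from_euler('z',-30,degrees=True).apply([1,0,0])),10,40),(bar+[0,0,60],d,8,40)])
E
```

```text
[420.04687677 237.48402211  62.        ]
-400 370 [  57. -150.] [ 65. -63.]
-380 401 [  56. -150.] [ 65. -50.]
-360 436 [  57. -150.] [ 65. -36.]
-340 407 [  57. -145.] [ 65. -16.]
-320 311 [  57. -106.] [67. -4.]
-300 215 [ 57. -74.] [65.  8.]
-280 92 [ 57. -36.] [63. 15.]
-260 55 [ 26. -27.] [39. 16.]
-240 167 [ 17. -35.] [41. 24.]
-220 211 [  9. -39.] [43. 32.]
-200 150 [  6. -35.] [39. 34.]
-180 219 [  4. -42.] [39. 36.]
-160 96 [ 15. -41.] [25. 17.]
-140 652 [-34. -90.] [35. 88.]
-120 419 [-27. -89.] [36. 88.]
-100 295 [-28. -81.] [37. 80.]
-80 34 [-13. -57.] [13. 56.]
-60 78 [ -9. -57.] [14. 57.]
-40 55 [-11. -55.] [14. 53.]
-20 59 [-13. -54.] [14. 52.]
CALL 0,0,-3.4,38.6,-32.3,0.1,40,0,0,-3.3,40.5,-29.9,0,40,0,0,-3.4,42.1,-27.6,0.1,40,0,0,-3.4,43.6,-25,0.1,40,0,0,-3.4,45.1,-22.3,0,40,0,0,-3.3,46.3,-19.7,0.1,40,0,0,-3.4,47.4,-16.9,0.1,40,0,0,-3.4,48.3,-14.2,0,40,0,0,-3.3,49,-11.2,0.1,40,0,0,-3.4,49.6,-8.4,0.1,40,0,0,-3.5,32.8,-27.6,12.5,40,0,0,-3.6,34.4,-25.5,12.5,40
CALL 0,0,-3.5,35.9,-23.3,12.5,40,0,0,-3.5,37.3,-21.1,12.5,40,0,0,-3.5,38.6,-18.8,12.5,40,0,0,-3.6,39.6,-16.4,12.5,40,0,0,-3.5,40.5,-13.9,12.5,40,0,0,-3.5,41.3,-11.3,12.5,40
end [420.1 237.5 122. ] [-2.2563 -2.186  -0.    ]
```

Call:
{"api": "jog_arm", "payload": {
  "increments": [0,0,-3.4,38.6,-32.3,0.1,40,0,0,-3.3,40.5,-29.9,0,40,0,0,-3.4,42.1,-27.6,0.1,40,0,0,-3.4,43.6,-25,0.1,40,0,0,-3.4,45.1,-22.3,0,40,0,0,-3.3,46.3,-19.7,0.1,40,0,0,-3.4,47.4,-16.9,0.1,40,0,0,-3.4,48.3,-14.2,0,40,0,0,-3.3,49,-11.2,0.1,40,0,0,-3.4,49.6,-8.4,0.1,40,0,0,-3.5,32.8,-27.6,12.5,40,0,0,-3.6,34.4,-25.5,12.5,40]
}}

```text
t: 2.7
ee_pos: [465.1, -14.2, 196.9]
orientation: [2.616, 1.739, 0.001]
ft_force: [0.8, 0.9, 0.2]
width: 35.0
grasp_force: 0.0
```

```bash
python3 -c "
from h import *
print(log())"
```

```text
{'t': 2.7, 'qpos': array([-5.61539686e-02,  2.24662020e-01,  1.99514622e+00,  3.73834461e-05,
        9.20916661e-01,  3.41448476e-01]), 'qvel': array([ 0.69874355,  0.02336254,  0.26247034,  0.00070767, -0.28390787,
        0.1989804 ]), 'joint_torque': array([-4.84865159e+00, -3.92270029e+01, -2.41136241e+01,  1.10873493e-02,
        4.57993252e-01, -2.73912856e-01]), 'ee_pos': array([465.11937176, -14.21776881, 196.88897937]), 'orientation': array([2.61601623e+00, 1.73866159e+00, 1.11892530e-03]), 'ft_force': array([0.79299856, 0.90300596, 0.20747564]), 'moment': array([-0.01004291, -0.02798609, -0.00092441]), 'grasp_force': 0.0, 'width': 34.97248439628189}
```

Call:
{"api": "jog_arm", "payload": {
  "increments": [0,0,-3.5,35.9,-23.3,12.5,40,0,0,-3.5,37.3,-21.1,12.5,40,0,0,-3.5,38.6,-18.8,12.5,40,0,0,-3.6,39.6,-16.4,12.5,40,0,0,-3.5,40.5,-13.9,12.5,40,0,0,-3.5,41.3,-11.3,12.5,40,0,0,0,0,0,0,40]
}}

```text
t: 3.58
ee_pos: [419.3, 239.5, 121.3]
orientation: [-2.252, -2.19, 0.001]
ft_force: [0.4, 0.4, -0.1]
width: 35.2
grasp_force: 0.0
```

```bash
python3 -c "
from h import *
o=log();print(o['ee_pos'],o['orientation'],o['qpos'],o['width'])
q=[json.loads(l) for l in open('log.jsonl')]
for l in q:print(np.round(l[0],3),np.round(l[1],1))
"
```

```text
[419.34959262 239.47289318 121.32953737] [-2.25168245e+00 -2.19031540e+00  1.02140432e-03] [4.94134999e-01 3.74548046e-01 2.00929440e+00 1.96816456e-04
 7.58464944e-01 5.21620705e-01] 35.17123155925462
[-1.131  0.423  1.63   0.     1.089 -0.019] [ 276.8 -560.3  222.7]
[-0.056  0.225  1.995  0.     0.921  0.341] [465.1 -14.2 196.9]
[0.494 0.375 2.009 0.    0.758 0.522] [419.3 239.5 121.3]
```

Call:
{"api": "jog_arm", "payload": {
  "increments": [0,0,0,0,0.7,35,40,0,0,0,0,0,30,40,0,0,0,0,0,13,40,0,0,0,0,0,0,0,0,0,0,0,0,0,0,0,0,0,0,0,0,0,0,0,0,0,0,0,0,0]
}}

```text
invalid input
```

```bash
python3 - <<'E'
from h import *
o=log();print(o['ee_pos'],o['width'],o['grasp_force'],o['ft_force'])
os.remove("cmd.json") if os.path.exists("cmd.json") else 0
p=o['ee_pos'];r=tool([0,0,-1],C0[:,0]); r=R.from_rotvec(o['orientation'])
g=p+[0,0,19]; ax=CO+C0@[95,0,0]+[0,0,62]; v=g-ax; rad=np.hypot(np.dot(v,C0[:,0]),v[2]);a0=np.arctan2(v[2],-np.dot(v,C0[:,0]));print("r",rad,np.degrees(a0))
legs=[]
n=15
for k in range(1,n+1):
    a=a0+(np.radians(112)-a0)*k/n
    legs.append((g+C0[:,0]*rad*(-np.cos(a)+np.cos(a0))+np.array([0,0,rad*(np.sin(a)-np.sin(a0))])-[0,0,19],r,1,0))
plan(legs)
E
```

```text
[419.34959262 239.47289318 121.32953737] 35.17123155925462 0.0 [ 0.3677248   0.40735716 -0.09759568]
r 206.21510541167183 22.324010043431834
CALL 0,0,0,0,9.2,-19.4,0,0,0,0,-0.1,11.1,-18.4,0,0,0,0,0,13.1,-17.2,0,0,0,0,-0.1,14.7,-15.6,0,0,0,0,-0.1,16.3,-14.1,0,0,0,0,0,17.6,-12.3,0,0,0,0,-0.1,18.8,-10.4,0,0,0,0,-0.1,19.9,-8.3,0,0,0,0,-0.1,20.5,-6.3,0,0,0,0,0,21.2,-4,0,0,0,0,-0.1,21.4,-1.9,0,0,0,0,-0.1,21.5,0.4,0
CALL 0,0,0,-0.1,21.3,2.6,0,0,0,0,-0.1,21,4.9,0,0,0,0,0,20.3,6.9,0
end [687.2 231.1 234.2] [-2.2517e+00 -2.1903e+00  1.0000e-03]
```

Call:
{"api": "jog_arm", "payload": {
  "increments": [0,0,0,0,0.7,35,40,0,0,0,0,0,30,40,0,0,0,0,0,13,40,0,0,0,0,0,0,40,0,0,0,0,0,0,0,0,0,0,0,0,0,0,0,0,0,0,0,0,0,0,0,0,0,0,0,0]
}}

```text
t: 4.58
ee_pos: [417.7, 237.1, 44.4]
orientation: [-2.255, -2.183, 0.007]
ft_force: [-11.9, 3.9, 9.7]
width: 9.2
grasp_force: 30.0
```

```bash
cat > arc.py <<'E'
from h import *
o=log();print(o['ee_pos'],o['width'],o['grasp_force'],o['ft_force'])
os.remove("cmd.json") if os.path.exists("cmd.json") else 0
p=o['ee_pos'];r=R.from_rotvec(o['orientation'])
g=p+[0,0,19]; ax=CO+C0@[95,0,0]+[0,0,62]; v=g-ax; a0=np.arctan2(v[2],-np.dot(v,C0[:,0]));print(np.hypot(np.dot(v,C0[:,0]),v[2]),np.degrees(a0))
n=16;rad=190;a0=max(a0,0)
plan([(g+C0[:,0]*rad*(-np.cos(a)+np.cos(a0))+np.array([0,0,rad*(np.sin(a)-np.sin(a0))])-[0,0,19],r,1,0) for a in a0+(np.radians(112)-a0)*np.arange(1,n+1)/n])
E
python3 arc.py
```

```text
[417.72244748 237.11393924  44.42597078] 9.214304805748768 29.992581009864807 [-11.90074284   3.8523644    9.73956111]
192.31694437272884 0.42483441278625056
CALL 0,0,0,0,1.5,-23.1,0,0,0,0,-0.1,4.2,-22.7,0,0,0,0,0,7,-22,0,0,0,0,0,9.6,-21,0,0,0,0,0,12.1,-19.7,0,0,0,0,0,14.3,-18.1,0,0,0,0,0,16.5,-16.2,0,0,0,0,0,18.3,-14.1,0,0,0,0,0,19.9,-11.8,0,0,0,0,0,21.2,-9.3,0,0,0,0,0,22.1,-6.6,0,0,0,0,0,22.8,-3.9,0
CALL 0,0,0,0,23.1,-1.1,0,0,0,0,0.1,23,1.8,0,0,0,0,0,22.7,4.5,0,0,0,0,0,22,7.2,0
end [678.8 228.9 219.2] [-2.2551 -2.1832  0.0071]
```

Call:
{"api": "jog_arm", "payload": {
  "increments": [0,0,0,0,-0.5,-23.1,0,0,0,0,0,4.2,-22.7,0,0,0,0,0,7,-22,0,0,0,0,0,9.6,-21,0,0,0,0,0,12.1,-19.7,0,0,0,0,0,14.3,-18.1,0,0,0,0,0,16.5,-16.2,0,0,0,0,0,18.3,-14.1,0,0,0,0,0,19.9,-11.8,0,0,0,0,0,21.2,-9.3,0,0,0,0,0,22.1,-6.6,0,0,0,0,0,22.8,-3.9,0]
}}

```text
t: 6.08
ee_pos: [588.6, 232.0, 234.4]
orientation: [2.256, 2.186, 0.001]
ft_force: [-1.3, -0.8, 2.7]
width: 8.8
grasp_force: 30.0
```

```bash
python3 -c "
from h import *
o=log();print(o['ee_pos'],o['ft_force'],o['width'],o['grasp_force'])"
```

```text
[588.63235886 231.9621416  234.39166996] [-1.25936148 -0.76362982  2.68556854] 8.801382119592304 29.999050498008728
```

Call:
{"api": "jog_arm", "payload": {
  "increments": [0,0,0,0,23.1,-1.1,0,0,0,0,0,23,1.8,0,0,0,0,0,22.7,4.5,0,0,0,0,0,22,7.2,0,0,0,0,0,3,1,0,0,0,0,0,0,0,0]
}}

```text
t: 6.82
ee_pos: [682.0, 228.9, 219.8]
orientation: [2.256, 2.185, 0.001]
ft_force: [1.5, -3.0, 1.8]
width: 9.4
grasp_force: 30.0
```

```bash
python3 -c "
from h import *
o=log();print(o['ee_pos'],o['ft_force'],o['width'],o['grasp_force'])"
```

```text
[682.00810292 228.85593786 219.76730126] [ 1.46651481 -3.00801619  1.78608086] 9.39239277047571 30.005787312984467
```

Call:
{"api": "jog_arm", "payload": {
  "increments": [0,0,0,0,0,0,35,0,0,0,0,0,0,35,0,0,0,0,0,-15,35,0,0,0,0,0,-40,35,0,0,0,0,-10,-40,35,0,0,0,0,-60,0,35,0,0,0,0,-60,0,100,0,0,0,0,0,0,100]
}}

```text
t: 7.82
ee_pos: [548.0, 233.3, 315.1]
orientation: [-2.254, -2.188, 0.002]
ft_force: [0.3, 0.7, 0.9]
width: 47.4
grasp_force: 0.0
```

```bash
cat > fk.py <<'E'
from h import *
from scipy.optimize import least_squares
def rot(ax,a):return R.from_rotvec(np.array(ax)*a).as_matrix()
Y=[0,1,0];Z=[0,0,1]
def fk(q,P):
    d1,a1,off,a2,a3,d4,dt=P[:7]
    A=rot(Z,q[0]);p=A@[a1,off,d1]
    A=A@rot(Y,q[1]);p=p+A@[0,0,a2]
    A=A@rot(Y,q[2]);p=p+A@[a3,0,d4]
    w=p.copy()
    A=A@rot(Z,S4*q[3])@rot(Y,q[4]);p=p+A@[0,0,dt]
    A=A@rot(Z,q[5])@rot(Z,np.pi/2)
    A=A@np.diag([1,1,1])
    return p,A,w
S4=1
def fit():
    L=[json.loads(l) for l in open("log.jsonl")]
    def f(P):return np.concatenate([fk(l[0],P)[0]-l[1] for l in L]+[(P-P0)*.001])
    P0=np.array([340,0,10,400,0,400,300.])
    s=least_squares(f,P0);return s.x,L
if __name__=="__main__":
    log();P,L=fit();print(P.round(1))
    for l in L:
        p,A,w=fk(l[0],P);print((p-l[1]).round(1),np.degrees((R.from_matrix(A).inv()*R.from_rotvec(l[2])).as_rotvec()).round(1))
    q=json.loads
    im=get_image("top");cv2.imwrite("pics/t1.png",cv2.resize(im["pixels"][120:300,100:340],(720,540)))
    np.savez("top1.npz",**im)
E
python3 fk.py
```

```text
[313.3   0.   11.9 563.1  77.5 484.9 310.5]
[-0.  0. -0.] [ 0.  0. -0.]
[ 0. -0.  0.] [-0. -0.  0.]
[0. 0. 0.] [0. 0. 0.]
[0. 0. 0.] [0. 0. 0.]
[-0.  0.  0.] [ 0.  0. -0.]
[ 0. -0. -0.] [-0. -0. -0.]
[ 0. -0. -0.] [-0. -0.  0.]
[-0. -0. -0.] [ 0.  0. -0.]
```

View pics/t1.png

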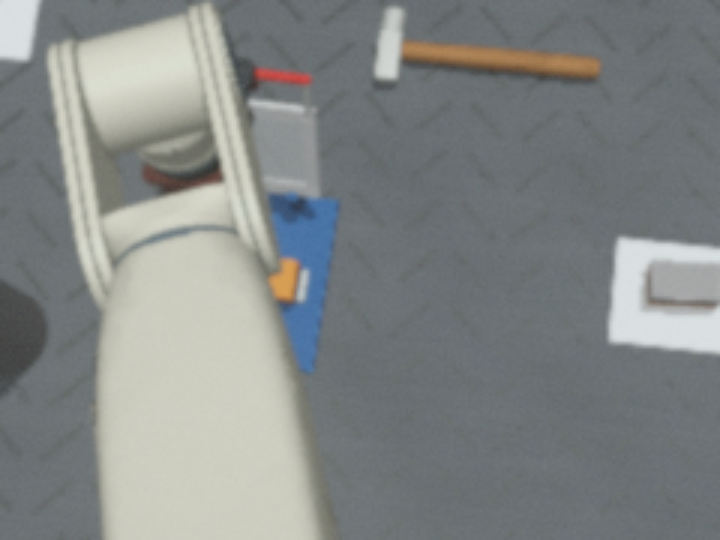

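The top view shows the cover folded back past upright, with the red bar at about (280,75) in the crop. The orange lid is partly visible at (285,280). The kinematic model fits exactly, so next I check which grasps are reachable.

```bash
cat > ik.py <<'E'
import fk; from fk import *
P,_=fit()
LO=np.array([-3,-.9,.09,-1.31,.11,-2.54]);HI=np.array([3,2.11,2.58,4.45,2.69,2.54])
def ik(p,r,s4,seeds=None):
    fk.S4=s4;M=r.as_matrix();best=[]
    def f(q):
        pp,A,_=fk.fk(q,P);return np.concatenate([(pp-p)/100,(A-M).ravel()])
    for q4 in(-.9,0,.9,2.3,3.14,4):
        for q6 in(-2,0,2):
            s=least_squares(f,[np.arctan2(p[1],p[0]),.4,1.7,q4,1.2,q6],bounds=(LO,HI),max_nfev=60)
            if s.cost<1e-6 and not any(np.allclose(s.x,b,atol=.02) for b in best):best.append(s.x)
    return best
E
cat > t.py <<'E'
from ik import *
def show(n,g,d,y):
    for sg in(1,-1):
        r=tool(d,sg*np.array(y));p=np.array(g)+19*np.array(d)/np.linalg.norm(d)
        for s4 in(1,-1):
            print(n,sg,s4,[b.round(2).tolist() for b in ik(p,r,s4)])
for ph in(30,45):
    c,s=np.cos(np.radians(ph)),np.sin(np.radians(ph))
    show(f"pick{ph}",CO+[-2,0,36],C0@[0,c,-s],C0[:,0])
    show(f"place-y{ph}",DO+[0,0,62],D0@[0,-c,-s],D0[:,0])
    show(f"place+y{ph}",DO+[0,0,62],D0@[0,c,-s],D0[:,0])
E
time python3 t.py
```

```text
Traceback (most recent call last):
  File "t.py", line 9, in <module>
    show(f"pick{ph}",CO+[-2,0,36],C0@[0,c,-s],C0[:,0])
    ~~~~^^^^^^^^^^^^^^^^^^^^^^^^^^^^^^^^^^^^^^^^^^^^^^
  File "t.py", line 6, in show
    print(n,sg,s4,[b.round(2).tolist() for b in ik(p,r,s4)])
                                                ~~^^^^^^^^
  File "ik.py", line 10, in ik
    s=least_squares(f,[np.arctan2(p[1],p[0]),.4,1.7,q4,1.2,q6],bounds=(LO,HI),max_nfev=60)
  File "ik.py", line 7, in f
    pp,A,_=fk.fk(q,P);return np.concatenate([(pp-p)/100,(A-M).ravel()])
           ^^^^^
AttributeError: 'function' object has no attribute 'fk'

real	0m1.330s
user	0m1.803s
sys	0m0.205s
```

```bash
sed -i 's/^import fk; from fk import \*/from fk import *\nimport fk as F/; s/fk\.S4=/F.S4=/; s/fk\.fk(/F.fk(/' ik.py; time python3 t.py
```

```text
pick30 1 1 [[-0.06, 0.89, 1.96, 1.38, 1.08, -1.23]]
pick30 1 -1 []
pick30 -1 1 [[-0.06, 0.89, 1.96, 1.38, 1.08, 1.91]]
pick30 -1 -1 []
place-y30 1 1 []
place-y30 1 -1 [[0.0, 0.85, 1.88, 1.38, 1.08, 1.11]]
place-y30 -1 1 []
place-y30 -1 -1 [[0.0, 0.85, 1.88, 1.38, 1.08, -2.03]]
place+y30 1 1 [[-0.73, 1.0, 1.39, 0.67, 1.62, -1.06]]
place+y30 1 -1 [[-0.73, 1.0, 1.39, -0.67, 1.62, -1.06]]
place+y30 -1 1 [[-0.73, 1.0, 1.39, 0.67, 1.62, 2.08]]
place+y30 -1 -1 [[-0.73, 1.0, 1.39, -0.67, 1.62, 2.08]]
pick45 1 1 [[0.03, 0.77, 1.98, 1.25, 0.84, -1.02]]
pick45 1 -1 [[0.03, 0.77, 1.98, -1.25, 0.84, -1.02]]
pick45 -1 1 [[0.03, 0.77, 1.98, 1.25, 0.84, 2.12]]
pick45 -1 -1 [[0.03, 0.77, 1.98, -1.25, 0.84, 2.12]]
place-y45 1 1 [[-0.08, 0.74, 1.9, -1.21, 0.85, 0.87]]
place-y45 1 -1 [[-0.08, 0.74, 1.9, 1.21, 0.85, 0.87]]
place-y45 -1 1 [[-0.08, 0.74, 1.9, -1.21, 0.85, -2.27]]
place-y45 -1 -1 [[-0.08, 0.74, 1.9, 1.21, 0.85, -2.27]]
place+y45 1 1 [[-0.68, 0.88, 1.49, 0.57, 1.39, -1.01]]
place+y45 1 -1 [[-0.68, 0.88, 1.49, -0.57, 1.39, -1.01]]
place+y45 -1 1 [[-0.68, 0.88, 1.49, 0.57, 1.39, 2.13]]
place+y45 -1 -1 [[-0.68, 0.88, 1.49, -0.57, 1.39, 2.13]]
real	0m14.713s
user	0m15.221s
sys	0m0.175s
```

```bash
cat >> h.py <<'E'
def D(phi,sy=1,C=C0): a=np.radians(phi);return C@[0,sy*np.cos(a),-np.sin(a)]
def fresh():
    if os.path.exists("cmd.json"):os.remove("cmd.json")
    return log()
E
python3 - <<'E'
from h import *
fresh();d=D(42);g=CO+[-1.5,0,34.5]
plan([(g-d*111,tool(d,C0[:,0]),10,100)])
E
```

```text
CALL 0,4.8,0,-8.3,-3.8,20.7,100,0,4.8,0,-10,-3.7,19.9,100,0,4.8,0,-11.6,-3.8,19,100,0,4.8,0,-13.2,-3.8,18,100,0,4.8,0.1,-14.6,-3.8,16.8,100,0,4.8,0,-16,-3.7,15.5,100,0,4.8,0,-17.2,-3.8,14.1,100,0,4.8,0,-18.4,-3.7,12.7,100,0,4.8,0,-19.3,-3.8,11,100,0.1,4.8,0,-20.2,-3.7,9.4,100
end [510.9 152.1 108.8] [-1.7551 -1.7019 -0.7817]
```

Call:
{"api": "jog_arm", "payload": {
  "increments": [0,4.8,0,-8.3,-3.8,20.7,100,0,4.8,0,-10,-3.8,19.9,100,0,4.8,0,-11.6,-3.8,19,100,0,4.8,0,-13.2,-3.8,18,100,0,4.8,0,-14.6,-3.8,16.8,100,0,4.8,0,-16,-3.8,15.5,100,0,4.8,0,-17.2,-3.8,14.1,100,0,4.8,0,-18.4,-3.8,12.7,100,0,4.8,0,-19.3,-3.8,11,100,0,4.8,0,-20.2,-3.8,9.4,100,0,0,0,0,0,0,100]
}}

```text
t: 9.25
ee_pos: [512.3, 150.0, 105.2]
orientation: [-1.76, -1.697, -0.78]
ft_force: [-0.5, 0.5, 0.2]
width: 87.8
grasp_force: 0.0
```

```bash
python3 - <<'E'
from h import *
o=fresh();print(o['t'],o['ee_pos'],o['orientation'],o['qpos'].round(2),o['width'])
ims=[]
for c in("top","scene"):
    im=get_image(c);np.savez(f"{c}2.npz",**im);P=cloud(im);px=im["pixels"].astype(int);b,g,r=px[...,0],px[...,1],px[...,2]
    near=np.hypot(P[...,0]-515,P[...,1]-234)<75
    m=near&(r>b*1.6)&(r>130)&(g>70)&(P[...,2]>42)&(P[...,2]<58)
    q=P[m];rc=cv2.minAreaRect(q[:,:2].astype(np.float32));print(c,len(q),q.mean(0).round(1),rc)
    bl=(np.hypot(P[...,0]-520,P[...,1]-234)<140)&(b>1.5*r)&(P[...,2]<25)&(P[...,2]>3);q=P[bl];print(cv2.minAreaRect(q[:,:2].astype(np.float32)))
    for t in("lid","lid_top"):print(t,[(np.round(x["centre"],1),round(x["p"],2)) for x in models.look_for(t,c)[:2]])
    v,u=np.argwhere(m).mean(0).astype(int);ims.append(cv2.resize(im["pixels"][v-50:v+50,u-65:u+65],(390,300),interpolation=cv2.INTER_CUBIC))
cv2.imwrite("pics/p2.png",np.hstack(ims))
E
```

```text
9.25 [512.26523979 149.96477409 105.18888617] [-1.75972725 -1.6974984  -0.78006785] [-0.18  0.63  1.98  1.03  1.03 -0.93] 87.80452238626252
top 236 [515.  242.   49.6] ((514.060302734375, 239.87135314941406), (67.40263366699219, 43.85173797607422), 86.7184829711914)
((519.80078125, 235.8678436279297), (140.26832580566406, 200.8965301513672), 88.13507080078125)
lid [(array([513., 242.,  48.]), 0.82), (array([641.7, 233.7, 144.7]), 0.64)]
lid_top [(array([516.4, 241. ,  53.1]), 0.77)]
scene 190 [515.6 236.5  50.6] ((513.365478515625, 235.97412109375), (46.39252471923828, 82.30463409423828), 0.08111625909805298)
((518.7162475585938, 236.48797607421875), (142.21817016601562, 201.16244506835938), 87.65185546875)
lid [(array([522.4, 236.5,  51.3]), 0.52)]
lid_top [(array([518.1, 237.8,  49.9]), 0.65), (array([ 560.2, -238.9,   45.2]), 0.18)]
```

View pics/p2.png

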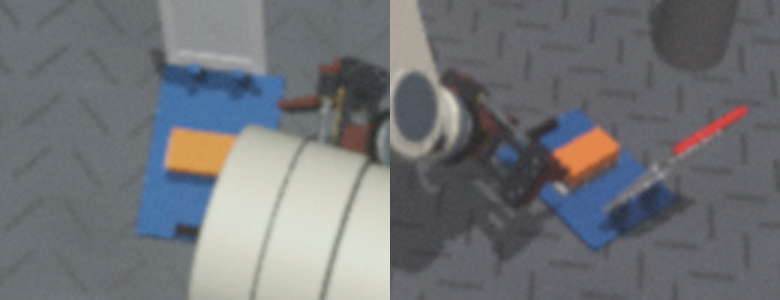

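The lid is visible at about (200,150) in the left crop and (588,152) in the right crop, centred near (514, 235). The fingers are clear, so I move in.

```bash
python3 - <<'E'
from h import *
d=D(42);g=np.array([514.2,235,34.5])
plan([(g-d*30,tool(d,C0[:,0]),2,100),(g+d*19,tool(d,C0[:,0]),2,100)])
E
```

```text
CALL 0,0,0.1,0.2,-0.4,40.6,100,0.1,0.1,0.1,0.3,-0.4,40.6,100,0,0,0,0,0,24.5,100,0,0,0,-0.1,0,24.5,100
end [514.6 249.1  21.7] [-1.7558 -1.7008 -0.7817]
```

Call:
{"api": "jog_arm", "payload": {
  "increments": [0,0,0.1,0.2,-0.4,40.6,100,0.1,0.1,0.1,0.3,-0.4,40.6,100,0,0,0,0,0,24.5,100,0,0,0,0,0,24.5,100,0,0,0,0,0,0,100,0,0,0,0,0,0,100]
}}

```text
t: 10.3
ee_pos: [514.0, 248.8, 21.6]
orientation: [-1.756, -1.699, -0.781]
ft_force: [-0.3, -0.3, 0.6]
width: 87.8
grasp_force: 0.0
```

```bash
python3 - <<'E'
from h import *
o=fresh();print(o['t'],o['ee_pos'],o['orientation'],o['ft_force'],o['qpos'].round(2))
d=D(42);g=np.array([514.2,235,34.5]);plan([(g+d*19,tool(d,C0[:,0]),1,100)])
E
```

```text
10.3 [514.00237656 248.77661667  21.5680542 ] [-1.75593342 -1.69879195 -0.78121695] [-0.25224756 -0.27811948  0.61086455] [ 0.01  0.79  1.97  1.29  0.89 -1.07]
CALL -0.1,-0.1,-0.1,0.4,0.6,0.1,100
end [514.6 249.1  21.8] [-1.757  -1.7015 -0.7824]
```

Well positioned, no contact. Close.

Call:
{"api": "jog_arm", "payload": {
  "increments": [0,0,0,0,0,0,0,0,0,0,0,0,0,0,0,0,0,0,0,0,0,0,0,0,0,0,0,0,0,0,0,0,0,0,0,0,0,0,0,0,0,0]
}}

```text
t: 11.05
ee_pos: [513.6, 248.7, 20.6]
orientation: [-1.757, -1.697, -0.78]
ft_force: [0.0, -1.5, 1.6]
width: 43.7
grasp_force: 30.0
```

```bash
python3 - <<'E'
from h import *
o=fresh();print(o['t'],o['ee_pos'],o['orientation'],o['ft_force'],o['width'],o['grasp_force'])
# candidate swing: lift, then stand on end. check IK for stand poses
from ik import *
S=np.array([520,0,0.])
for az in(-90,-60,-30,0):
    C=R.from_euler('z',az,degrees=True).as_matrix()   # local "y-swing": tool point dir horizontal h, pinch x
    for ph in(45,):
        for sy in(1,-1):
            d=D(90-42 if sy<0 else 45,sy,C);p=S+[0,0,41]+19*d
            for sg in (1,): print(az,sy,[b.round(2).tolist() for b in ik(p,tool(d,sg*C[:,0]),1)])
E
```

```text
11.05 [513.56727448 248.66375865  20.62647294] [-1.75673916 -1.69728781 -0.78014422] [ 0.03512173 -1.50613916  1.63307387] 43.74446959437358 29.999708030372858
-90 1 [[-0.04, 0.72, 2.38, 3.1, 0.75, -1.57]]
-90 -1 [[-0.02, 0.9, 1.49, -0.01, 1.48, 1.56]]
-60 1 [[-0.33, 0.72, 2.29, 2.18, 0.7, -1.42]]
-60 -1 [[0.12, 0.88, 1.54, -0.27, 1.42, 1.31]]
-30 1 [[-0.43, 0.73, 2.09, 1.35, 0.81, -1.13]]
-30 -1 [[0.25, 0.83, 1.68, -0.53, 1.24, 1.11]]
0 1 [[-0.4, 0.79, 1.86, 0.85, 1.05, -1.05]]
0 -1 [[0.34, 0.76, 1.88, -0.85, 0.99, 1.0]]
```

```bash
python3 - <<'E'
from h import *
o=fresh();r=R.from_rotvec(o['orientation']);p=o['ee_pos']
ax=C0[:,0]
r2=R.from_rotvec(-np.pi/2*ax)*r           # stand on end, same pinch axis
r2=R.from_euler('z',1.8,degrees=True)*r2
d2=r2.as_matrix()[:,2];print(d2)
plan([(p+[0,0,20],r,2,0),(p+[0,0,120],r,3,0),(np.array([520,0,110])+19*d2,r2,15,0)])
E
```

```text
[-0.00155299 -0.66781649 -0.74432434]
CALL 0,0,0,7.4,0,-6.7,0,0,0,0,7.5,-0.1,-6.7,0,0,0,0,24.8,-0.1,-22.2,0,0,0,0,24.8,-0.1,-22.3,0,0,0,0,24.8,-0.2,-22.2,0,0,-6,-0.1,-13.8,1,-11,0,0,-6,-0.1,-14.9,1,-9.4,0,-0.1,-6,-0.2,-15.9,1,-7.9,0,0,-6,-0.1,-16.5,0.9,-6.1,0,0,-6,-0.1,-17.1,0.9,-4.4,0,0,-6,-0.1,-17.5,0.8,-2.6,0,0,-6,-0.2,-17.6,0.8,-0.7,0
CALL 0,-6,-0.1,-17.7,0.8,1.1,0,0,-6,-0.1,-17.4,0.7,3,0,-0.1,-6,-0.1,-17,0.7,4.7,0,0,-6,-0.2,-16.4,0.7,6.6,0,0,-6,-0.1,-15.7,0.6,8.2,0,0,-6,-0.1,-14.7,0.6,9.7,0,0,-6,-0.1,-13.6,0.5,11.3,0,0,-6,-0.2,-12.4,0.6,12.6,0
end [520.  -12.7  95.9] [ 1.799   1.7922 -0.6885]
```

Call:
{"api": "jog_arm", "payload": {
  "increments": [0,0,0,7.4,0,-6.7,0,0,0,0,7.5,0,-6.7,0,0,0,0,24.8,0,-22.2,0,0,0,0,24.8,-0.1,-22.3,0,0,0,0,24.8,-0.2,-22.2,0,0,0,0,0,0,0,0]
}}

```text
t: 11.8
ee_pos: [514.9, 248.8, 143.2]
orientation: [-1.756, -1.701, -0.785]
ft_force: [0.7, 0.2, -1.3]
width: 43.9
grasp_force: 30.0
```

```bash
python3 - <<'E'
from h import *
o=get_obs();print(o['t'],o['ee_pos'],o['orientation'],o['ft_force'],o['width'],o['grasp_force'])
im=get_image("scene");cv2.imwrite("pics/p3.png",cv2.resize(im["pixels"][60:230,170:396],(791,595),interpolation=cv2.INTER_CUBIC))
E
```

```text
11.8 [514.92600119 248.79000054 143.23258584] [-1.7559678  -1.70082392 -0.78531222] [ 0.68226754  0.16678722 -1.30788005] 43.91299476522496 29.99707091599703
```

View pics/p3.png

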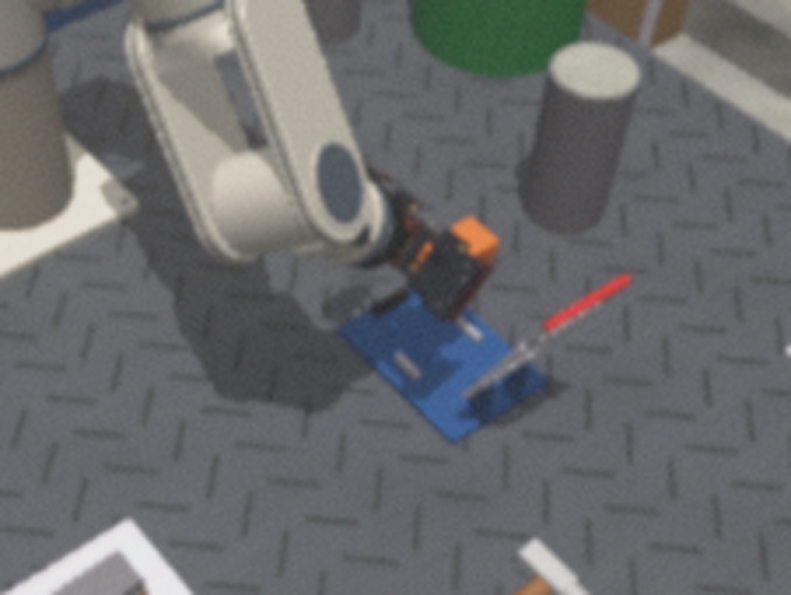

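The mould is lifted at about (470,245), with the lid visible, and the cover is open at (590,300). A weight change of about 2 N means both halves are held. Next I swing it onto its end.

```bash
python3 - <<'E'
from h import *
o=fresh();r=R.from_rotvec([-1.75673916,-1.69728781,-0.78014422]);  # orientation at the grasp
r2=R.from_euler('z',1.8,degrees=True)*R.from_rotvec(-np.pi/2*C0[:,0])*r
d2=r2.as_matrix()[:,2]
plan([(np.array([520,0,110])+19*d2,r2,16,0)])
json.dump(r2.as_rotvec().tolist(),open("stand.json","w"))
E
```

```text
CALL 0,-5.6,-0.1,-13,0.9,-10.2,0,0,-5.6,-0.1,-14,0.9,-8.9,0,0,-5.7,-0.1,-14.8,0.8,-7.5,0,0,-5.6,-0.2,-15.4,0.8,-6,0,0,-5.6,-0.1,-16,0.8,-4.5,0,0,-5.6,-0.1,-16.3,0.7,-2.9,0,0,-5.7,-0.1,-16.5,0.7,-1.2,0,0,-5.6,-0.1,-16.6,0.7,0.3,0,0,-5.6,-0.1,-16.5,0.7,2,0,0,-5.6,-0.1,-16.2,0.6,3.6,0,0,-5.7,-0.1,-15.7,0.6,5.1,0,0,-5.6,-0.2,-15.2,0.6,6.7,0
CALL 0,-5.6,-0.1,-14.4,0.5,8.2,0,0,-5.6,-0.1,-13.6,0.5,9.5,0,0,-5.7,-0.1,-12.6,0.4,10.8,0,0,-5.6,-0.1,-11.5,0.5,12,0
end [520.  -12.7  95.8] [ 1.7993  1.7912 -0.6883]
```

Call:
{"api": "jog_arm", "payload": {
  "increments": [0,-5.6,-0.1,-13,0.9,-10.2,0,0,-5.6,-0.1,-14,0.9,-8.9,0,0,-5.7,-0.1,-14.8,0.8,-7.5,0,0,-5.6,-0.2,-15.4,0.8,-6,0,0,-5.6,-0.1,-16,0.8,-4.5,0,0,-5.6,-0.1,-16.3,0.7,-2.9,0,0,-5.7,-0.1,-16.5,0.7,-1.2,0,0,-5.6,-0.1,-16.6,0.7,0.3,0,0,-5.6,-0.1,-16.5,0.7,2,0,0,-5.6,-0.1,-16.2,0.6,3.6,0,0,-5.7,-0.1,-15.7,0.6,5.1,0,0,-5.6,-0.2,-15.2,0.6,6.7,0]
}}

```text
t: 13.35
ee_pos: [517.0, 52.2, 104.7]
orientation: [2.047, 2.027, -0.355]
ft_force: [-0.1, 0.1, -1.5]
width: 43.9
grasp_force: 30.0
```

Call:
{"api": "jog_arm", "payload": {
  "increments": [0,-5.6,-0.1,-14.4,0.5,8.2,0,0,-5.6,-0.1,-13.6,0.5,9.5,0,0,-5.7,-0.1,-12.6,0.4,10.8,0,0,-5.6,-0.1,-11.5,0.5,12,0,0,0,0,0,0,0,0,0,0,0,0,0,0,0]
}}

```text
t: 14.1
ee_pos: [518.9, -12.4, 93.9]
orientation: [1.801, 1.795, -0.691]
ft_force: [0.3, 0.4, -1.6]
width: 44.0
grasp_force: 30.0
```

```bash
python3 - <<'E'
from h import *
o=fresh();print(o['t'],o['ee_pos'],o['orientation'],o['ft_force'],o['width'],o['grasp_force'],o['qpos'].round(2))
r2=R.from_rotvec(json.load(open("stand.json")));d2=r2.as_matrix()[:,2]
plan([(np.array([520,0,46])+19*d2,r2,4,0)])
E
```

```text
14.1 [518.92329581 -12.35942523  93.86165426] [ 1.80080915  1.7954847  -0.69143324] [ 0.30674289  0.36514572 -1.55774099] 43.96718210568795 29.997776225209236 [ 0.34  0.64  1.88 -0.79  1.08  0.89]
CALL -0.1,0,0,10.3,0.3,11.6,0,0,-0.1,0.1,10.2,0.3,11.6,0,-0.1,0,0,10.3,0.3,11.6,0,0,0,0.1,10.3,0.3,11.6,0
end [520.  -12.7  31.9] [ 1.8001  1.7909 -0.6879]
```

Call:
{"api": "jog_arm", "payload": {
  "increments": [-0.1,0,0,10.3,0.3,11.6,0,0,-0.1,0.1,10.2,0.3,11.6,0,-0.1,0,0,10.3,0.3,11.6,0,0,0,0.1,10.3,0.3,11.6,0,0,0,0,0,0,0,0,0,0,0,1,0,1.1,0,0,0,0,1,0,1.1,0,0,0,0,0,0,0,0]
}}

```text
t: 15.1
ee_pos: [520.8, -13.0, 29.9]
orientation: [1.799, 1.788, -0.687]
ft_force: [0.2, -0.5, -1.6]
width: 43.9
grasp_force: 30.0
```

```bash
python3 - <<'E'
from h import *
o=fresh();print(o['t'],o['ee_pos'],o['orientation'],o['ft_force'])
r2=R.from_rotvec(json.load(open("stand.json")));print(np.degrees((R.from_rotvec(o['orientation'])*r2.inv()).as_rotvec()))
E
```

```text
15.1 [520.75392808 -13.03188598  29.91810082] [ 1.79912476  1.78844885 -0.68690993] [ 0.17805    -0.53162349 -1.55799353]
[-0.09229205 -0.12193783 -0.04825219]
```

Call:
{"api": "jog_arm", "payload": {
  "increments": [0,0,0,1,0,1.1,0,0,0,0,0,0,0,0]
}}

```text
t: 15.35
ee_pos: [520.6, -13.1, 28.2]
orientation: [1.799, 1.789, -0.688]
ft_force: [-0.1, 0.9, -1.5]
width: 44.1
grasp_force: 30.0
```

Call:
{"api": "jog_arm", "payload": {
  "increments": [0,0,0,0.7,0,0.8,0,0,0,0,0,0,0,0]
}}

```text
t: 15.6
ee_pos: [520.7, -13.1, 27.3]
orientation: [1.799, 1.788, -0.688]
ft_force: [0.0, 0.6, 1.0]
width: 43.8
grasp_force: 30.0
```

Call:
{"api": "jog_arm", "payload": {
  "increments": [0,0,0,0.7,0,0.8,0,0,0,0,0,0,0,0]
}}

```text
t: 15.85
ee_pos: [520.7, -13.1, 27.2]
orientation: [1.798, 1.787, -0.688]
ft_force: [-3.1, 3.0, 10.2]
width: 43.5
grasp_force: 30.0
```

Call:
{"api": "jog_arm", "payload": {
  "increments": [0,0,0,-0.5,0,-0.5,0,0,0,0,0,0,0,0,0,0,0,0,0,0,80,0,0,0,0,0,0,100,0,0,0,0,0,0,100,0,0,0,0,0,0,100]
}}

```text
t: 16.6
ee_pos: [520.5, -13.2, 26.6]
orientation: [1.799, 1.789, -0.688]
ft_force: [0.1, -0.2, -0.3]
width: 80.3
grasp_force: 0.0
```

Call:
{"api": "jog_arm", "payload": {
  "increments": [0,0,0,0,0,-10,100,0,0,0,0,0,-25,100,0,0,0,0,0,-40,100,0,0,0,0,0,-45,100,0,0,0,0,0,0,100]
}}

```text
t: 17.23
ee_pos: [522.6, 69.9, 118.3]
orientation: [1.798, 1.789, -0.679]
ft_force: [0.3, 0.4, 0.3]
width: 87.7
grasp_force: 0.0
```

```bash
cat > see.py <<'E'
import sys
from h import *
o=fresh();print(o['t'],o['ee_pos'],o['orientation'],o['ft_force'],o['width'])
x0,y0,rad,zlo,tag=float(sys.argv[1]),float(sys.argv[2]),float(sys.argv[3]),float(sys.argv[4]),sys.argv[5]
ims=[]
for c in("top","scene"):
    im=get_image(c);P=cloud(im);np.savez(f"{c}_{tag}.npz",**im)
    px=im["pixels"].astype(int);b,g,r=px[...,0],px[...,1],px[...,2]
    a=(np.hypot(P[...,0]-x0,P[...,1]-y0)<rad)&(P[...,2]>zlo)&(P[...,2]<130)
    og=a&(r>b*1.6)&(r>110)
    for n,m in(("all",a),("orange",og)):
        q=P[m]
        if len(q)>5:
            rc=cv2.minAreaRect(q[:,:2].astype(np.float32));print(c,n,len(q),q.mean(0).round(1),"lo",np.percentile(q,2,axis=0).round(1),"hi",np.percentile(q,98,axis=0).round(1),np.round(rc[0],1),np.round(rc[1],1),round(rc[2],1))
    T=np.array(im["cam_to_world"]);k=T[:3,:3].T@(np.array([x0,y0,40])-T[:3,3]);u=int(im["cx"]+im["fx"]*k[0]/-k[2]);v=int(im["cy"]-im["fy"]*k[1]/-k[2])
    w=np.clip(v-40,0,304);h=np.clip(u-52,0,408);ims.append(cv2.resize(im["pixels"][w:w+80,h:h+104],(399,307),interpolation=cv2.INTER_CUBIC))
cv2.imwrite(f"pics/{tag}.png",np.hstack(ims))
E
python3 see.py 520 -5 45 60 s1
```

```text
17.225 [522.59719173  69.88724399 118.28407973] [ 1.79839189  1.78917867 -0.67904731] [0.26181732 0.39133158 0.29871591] 87.71306465308264
top all 177 [521.5  -3.3  78. ] lo [501.1 -22.6  62.7] hi [543.5  15.8  86.4] [523.5  -3.3] [47.1 40. ] 0.2
top orange 88 [520.5   6.6  77.9] lo [501.2  -3.   64.2] hi [542.9  15.9  85.9] [521.1   7.2] [43.4 19.8] 4.2
scene all 171 [524.8  -5.8  77.5] lo [500.4 -23.5  60.6] hi [543.7  17.   84.6] [520.7  -2.6] [43.  47.4] 88.7
scene orange 73 [525.5   7.4  78.6] lo [499.9  -2.8  62.6] hi [543.5  17.2  83.9] [521.3   7.9] [22.5 46.7] 87.3
```

View pics/s1.png

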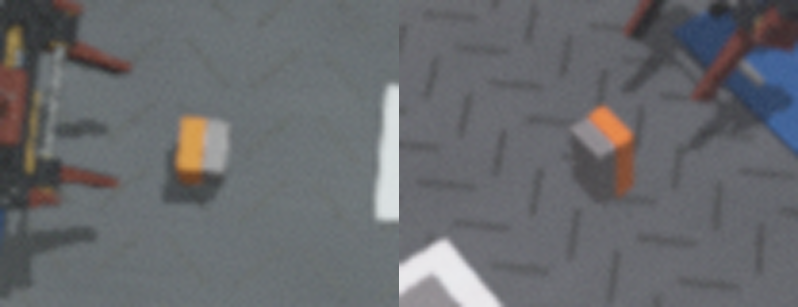

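The mould stands on its end, base and lid together: orange at about (193,145) and grey at (216,145) in the left crop. I swing around for the second grasp.

```bash
python3 - <<'E'
from h import *
fresh();I=np.eye(3);d=D(44,1,I);print(d);g=np.array([521,-8.8,40])
plan([([521,40,220],tool(D(65,-1,I),[1,0,0]),5,100),([521,-80,210],tool(D(70,1,I),[1,0,0]),7,100),(g-d*100,tool(d,[1,0,0]),6,100)])
E
```

```text
[ 0.          0.7193398  -0.69465837]
CALL 0,3.4,-0.1,-18,0.2,-11.8,100,0,3.4,0,-17.2,0.1,-12.8,100,0,3.4,-0.1,-16.5,0.2,-13.9,100,0,3.4,0,-15.6,0.1,-14.8,100,0,3.4,-0.1,-14.7,0.1,-15.7,100,0,6.4,0,-14.9,0,8.5,100,0,6.5,0,-15.8,0,6.9,100,0,6.4,0,-16.5,0,4.9,100,0,6.4,0,-16.9,0,3.2,100,0,6.4,0,-17.2,0,1.2,100,0,6.5,0,-17.2,0,-0.7,100,0,6.4,0,-17,0,-2.7,100
CALL 0,4.3,0,-5.8,0,15.7,100,0,4.4,0,-7,0,15.2,100,0,4.3,0,-8.2,0,14.7,100,0,4.3,0,-9.2,0,14,100,0,4.4,0,-10.3,-0.1,13.2,100,0,4.3,0,-11.2,0,12.5,100
end [521.  -80.7 109.5] [-1.7478 -1.749  -0.7426]
```

Call:
{"api": "jog_arm", "payload": {
  "increments": [0,3.4,-0.1,-18,0.2,-11.8,100,0,3.4,0,-17.2,0.1,-12.8,100,0,3.4,-0.1,-16.5,0.2,-13.9,100,0,3.4,0,-15.6,0.1,-14.8,100,0,3.4,-0.1,-14.7,0.1,-15.7,100,0,6.4,0,-14.9,0,8.5,100,0,6.5,0,-15.8,0,6.9,100,0,6.4,0,-16.5,0,4.9,100,0,6.4,0,-16.9,0,3.2,100,0,6.4,0,-17.2,0,1.2,100,0,6.5,0,-17.2,0,-0.7,100,0,6.4,0,-17,0,-2.7,100]
}}

```text
t: 18.82
ee_pos: [519.9, -81.5, 208.8]
orientation: [-2.031, -2.026, -0.361]
ft_force: [0.4, 0.4, 0.0]
width: 87.8
grasp_force: 0.0
```

Call:
{"api": "jog_arm", "payload": {
  "increments": [0,4.3,0,-5.8,0,15.7,100,0,4.4,0,-7,0,15.2,100,0,4.3,0,-8.2,0,14.7,100,0,4.3,0,-9.2,0,14,100,0,4.4,0,-10.3,-0.1,13.2,100,0,4.3,0,-11.2,0,12.5,100,0,0,0,0,0,0,100,0,0,0,0,0,0,100]
}}

```text
t: 19.82
ee_pos: [520.5, -81.1, 109.2]
orientation: [-1.75, -1.747, -0.741]
ft_force: [-0.5, -0.5, -0.6]
width: 88.1
grasp_force: 0.0
```

```bash
python3 - <<'E'
from h import *
o=fresh();print(o['t'],o['ee_pos'],o['orientation'],o['qpos'].round(2));I=np.eye(3);d=D(44,1,I);g=np.array([521,-8.8,40]);r=tool(d,[1,0,0])
plan([(g-d*30,r,3,100),(g+d*19,r,3,100)])
E
```

```text
19.825 [520.50911143 -81.07210465 109.21679991] [-1.75013339 -1.74724907 -0.7408321 ] [-0.55  0.68  1.77  0.7   1.26 -0.97]
CALL 0,0,0,0.2,0.2,23.4,100,0,0,-0.1,0.1,0.1,23.3,100,0,0,0,0.2,0.2,23.4,100,0,0,0,0,0,16.3,100,0,0,0,0,0,16.3,100,0,0,0,0,0,16.4,100
end [521.    4.9  26.8] [-1.7488 -1.749  -0.7416]
```

Call:
{"api": "jog_arm", "payload": {
  "increments": [0,0,0,0.2,0.2,23.4,100,0,0,-0.1,0.1,0.1,23.3,100,0,0,0,0.2,0.2,23.4,100,0,0,0,0,0,16.3,100,0,0,0,0,0,16.3,100,0,0,0,0,0,16.4,100,0,0,0,0,0,0,100]
}}

```text
t: 20.7
ee_pos: [520.8, 6.1, 26.2]
orientation: [-1.746, -1.749, -0.741]
ft_force: [0.9, 0.3, 0.3]
width: 87.7
grasp_force: 0.0
```

Call:
{"api": "jog_arm", "payload": {
  "increments": [0,0,0,0,0,0,0,0,0,0,0,0,0,0,0,0,0,0,0,0,0,0,0,0,0,0,0,0,0,0,0,0,0,0,0,0,0,0,0,0,0,0]
}}

```text
t: 21.45
ee_pos: [521.5, 5.0, 27.1]
orientation: [-1.748, -1.75, -0.743]
ft_force: [-0.2, -1.2, 2.3]
width: 44.1
grasp_force: 30.0
```

```bash
python3 - <<'E'
from h import *
o=fresh();print(o['t'],o['ee_pos'],o['orientation'],o['ft_force'],o['width'],o['grasp_force'])
json.dump([o['ee_pos'].tolist(),o['orientation'].tolist()],open("g2.json","w"))
r=R.from_rotvec(o['orientation']);p=o['ee_pos']
rf=R.from_euler('z',2.5,degrees=True)*R.from_rotvec([-np.pi/2,0,0])*r
d=rf.as_matrix()[:,2];print(d)
G=np.array([DO[0],DO[1]+0,150])
plan([(p+[0,0,90],r,3,0),(G+[0,30,0]+19*d,rf,16,0)])
E
```

```text
21.45 [521.52638386   4.98688925  27.10740743] [-1.74752103 -1.75005373 -0.74311001] [-0.19308475 -1.15047091  2.27987565] 44.084261751611216 29.99723732471466
[ 0.03057757 -0.69400511 -0.71932046]
CALL 0,0,0,21.6,0,-20.8,0,0,0,0,21.6,0.1,-20.9,0,0,0,0,21.5,0,-20.8,0,0,-5.6,-0.2,-9,2.1,-11,0,0,-5.6,-0.2,-10,2,-10.1,0,0,-5.7,-0.1,-10.9,2.1,-9,0,0.1,-5.6,-0.2,-11.8,2,-8,0,0,-5.6,-0.2,-12.5,1.9,-6.7,0,0,-5.6,-0.2,-13.1,1.9,-5.5,0,0,-5.7,-0.1,-13.6,1.8,-4.2,0,0,-5.6,-0.2,-13.9,1.9,-2.8,0,0,-5.6,-0.2,-14.2,1.8,-1.4,0
CALL 0,-5.6,-0.1,-14.2,1.7,0,0,0,-5.7,-0.2,-14.2,1.7,1.3,0,0,-5.6,-0.2,-14,1.6,2.7,0,0.1,-5.6,-0.2,-13.6,1.6,4.1,0,0,-5.6,-0.2,-13.2,1.6,5.5,0,0,-5.7,-0.1,-12.6,1.5,6.6,0,0,-5.6,-0.2,-11.9,1.5,7.9,0
end [ 555.  -221.2  136.3] [ 1.7258  1.8057 -0.6986]
```

Call:
{"api": "jog_arm", "payload": {
  "increments": [0,0,0,21.6,0,-20.8,0,0,0,0,21.6,0.1,-20.9,0,0,0,0,21.5,0,-20.8,0,0,-5.6,-0.2,-9,2.1,-11,0,0,-5.6,-0.2,-10,2,-10.1,0,0,-5.7,-0.1,-10.9,2.1,-9,0,0.1,-5.6,-0.2,-11.8,2,-8,0,0,-5.6,-0.2,-12.5,1.9,-6.7,0,0,-5.6,-0.2,-13.1,1.9,-5.5,0,0,-5.7,-0.1,-13.6,1.8,-4.2,0,0,-5.6,-0.2,-13.9,1.9,-2.8,0,0,-5.6,-0.2,-14.2,1.8,-1.4,0]
}}

```text
t: 22.95
ee_pos: [540.2, -122.4, 127.8]
orientation: [2.145, 2.203, -0.079]
ft_force: [-0.9, 0.4, -1.3]
width: 43.7
grasp_force: 30.0
```

Call:
{"api": "jog_arm", "payload": {
  "increments": [0,-5.6,-0.1,-14.2,1.7,0,0,0,-5.7,-0.2,-14.2,1.7,1.3,0,0,-5.6,-0.2,-14,1.6,2.7,0,0.1,-5.6,-0.2,-13.6,1.6,4.1,0,0,-5.6,-0.2,-13.2,1.6,5.5,0,0,-5.7,-0.1,-12.6,1.5,6.6,0,0,-5.6,-0.2,-11.9,1.5,7.9,0,0,0,0,0,0,0,0,0,0,0,0,0,0,0]
}}

```text
t: 24.08
ee_pos: [555.0, -220.7, 136.0]
orientation: [1.727, 1.807, -0.697]
ft_force: [0.4, -0.0, -1.6]
width: 43.5
grasp_force: 30.0
```

```bash
python3 - <<'E'
from h import *
o=fresh();print(o['t'],o['ee_pos'],o['ft_force'],o['width'],o['qpos'].round(2))
g=json.load(open("g2.json"));rf=R.from_euler('z',2.5,degrees=True)*R.from_rotvec([-np.pi/2,0,0])*R.from_rotvec(g[1])
r=R.from_rotvec(o['orientation']);print("rot err deg",np.degrees((r*rf.inv()).as_rotvec()).round(2))
for c in("top","scene"):
    im=get_image(c);np.savez(f"{c}_a.npz",**im);P=cloud(im);px=im["pixels"].astype(int);b,gg,rr=px[...,0],px[...,1],px[...,2]
    n=(np.hypot(P[...,0]-DO[0],P[...,1]-DO[1]-30)<80)
    for nm,m in(("top",n&(P[...,2]>155)&(P[...,2]<180)&(abs(rr-b)<30)&(rr>60)),("orange",n&(rr>b*1.6)&(rr>100)&(P[...,2]>105))):
        q=P[m]
        if len(q)>10: print(c,nm,len(q),q.mean(0).round(1),"lo",np.percentile(q,2,axis=0).round(1),"hi",np.percentile(q,98,axis=0).round(1),cv2.minAreaRect(q[:,:2].astype(np.float32)))
    T=np.array(im["cam_to_world"]);k=T[:3,:3].T@(np.array([554,-215,130])-T[:3,3]);u=int(im["cx"]+im["fx"]*k[0]/-k[2]);v=int(im["cy"]-im["fy"]*k[1]/-k[2])
    cr=cv2.resize(im["pixels"][v-40:v+40,u-52:u+52],(399,307),interpolation=cv2.INTER_CUBIC)
    a=cr if c=="top" else np.hstack([a,cr])
cv2.imwrite("pics/a.png",a)
E
```

```text
24.075 [ 554.9514218  -220.72457084  136.00951214] [ 0.41124388 -0.00646558 -1.57121751] 43.54700644583888 [-0.03  0.57  1.9  -1.04  0.93  0.68]
rot err deg [ 0.1   0.03 -0.01]
top top 325 [ 558.1 -211.1  164.1] lo [ 534.1 -244.8  157.3] hi [ 579.9 -167.7  176. ] ((558.27978515625, -207.0811767578125), (63.236480712890625, 82.20939636230469), 16.029449462890625)
top orange 100 [ 544.7 -152.6  233.9] lo [ 515.3 -213.1  159.7] hi [ 586.  -133.1  273.1] ((557.4744262695312, -171.97988891601562), (76.34552764892578, 83.61317443847656), 10.839678764343262)
scene top 385 [ 555.3 -209.5  165.9] lo [ 527.5 -246.9  156.7] hi [ 587.7 -169.1  178.3] ((554.92529296875, -207.04202270507812), (84.09127044677734, 66.6590576171875), 88.8417739868164)
scene orange 174 [ 549.8 -166.9  216.1] lo [ 510.7 -246.5  131. ] hi [ 585.1 -130.5  276.8] ((554.766845703125, -188.79641723632812), (68.66988372802734, 122.88251495361328), 25.191892623901367)
```

View pics/a.png

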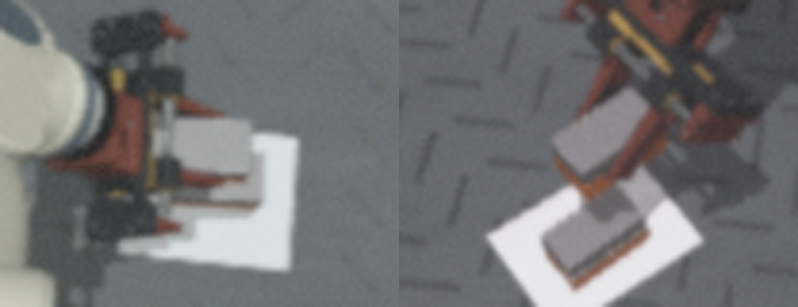

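The mould is held lid-down above and behind the done mould: in the right crop it is at (610,135), with done at (595,240). I hover just above done to compare edges.

```bash
python3 - <<'E'
from h import *
g=json.load(open("g2.json"));rf=R.from_euler('z',2.5,degrees=True)*R.from_rotvec([-np.pi/2,0,0])*R.from_rotvec(g[1]);d=rf.as_matrix()[:,2]
G=np.array([554.7,-237.9,0])
plan([(G+[0,0,130]+19*d,rf,3,0),(G+[0,0,79]+19*d,rf,5,0)])
E
```

```text
CALL 0,0,0,-2.5,-0.4,11.8,0,0,0,0,-2.5,-0.4,11.8,0,0,-0.1,-0.1,-2.5,-0.4,11.8,0,0,0,0,7.1,0,7.3,0,0,0,0,7.1,0,7.4,0,0,0,0,7.1,0,7.3,0,0,0,0,7,0,7.3,0,0,0,0,7.1,0,7.4,0
end [ 555.3 -251.1   65.3] [ 1.7246  1.8063 -0.699 ]
```

Call:
{"api": "jog_arm", "payload": {
  "increments": [0,0,0,-2.5,-0.4,11.8,0,0,0,0,-2.5,-0.4,11.8,0,0,-0.1,0,-2.5,-0.4,11.8,0,0,0,0,7.1,0,7.3,0,0,0,0,7.1,0,7.4,0,0,0,0,7.1,0,7.3,0,0,0,0,7,0,7.3,0,0,0,0,7.1,0,7.4,0,0,0,0,0,0,0,0,0,0,0,0,0,0,0]
}}

```text
t: 25.42
ee_pos: [555.3, -251.2, 65.1]
orientation: [1.724, 1.805, -0.7]
ft_force: [0.4, -0.7, -2.0]
width: 43.5
grasp_force: 30.0
```

```bash
cat > cmp.py <<'E'
from h import *
import sys
o=fresh();print(o['t'],o['ee_pos'],o['ft_force'],o['width'])
g=json.load(open("g2.json"));rf=R.from_euler('z',2.5,degrees=True)*R.from_rotvec([-np.pi/2,0,0])*R.from_rotvec(g[1])
print("rot err",np.degrees((R.from_rotvec(o['orientation'])*rf.inv()).as_rotvec()).round(2))
tag=sys.argv[1]
for c in("top","scene"):
    im=get_image(c);np.savez(f"{c}_{tag}.npz",**im);P=(cloud(im)-DO)@D0   # done frame
    n=(abs(P[...,0])<45)&(abs(P[...,1])<60)
    # side-face points: far -y end, +x side
    for zl,zh,nm in((14,42,"done"),(56,92,"held")):
        m=n&(P[...,2]>zl)&(P[...,2]<zh);q=P[m]
        e=q[(q[:,1]<-32)&(abs(q[:,0])<17)]; s=q[(q[:,0]>15)&(q[:,0]<32)&(abs(q[:,1]+25)<10)]
        print(c,nm,"-y end",len(e),np.median(e[:,1]).round(1) if len(e) else "", "+x side",len(s),np.median(s[:,0]).round(1) if len(s) else "")
    t=n&(P[...,2]>88)&(P[...,2]<102);q=P[t];print(c,"held top",len(q),"y lo",np.percentile(q[:,1],[0,2,4]).round(1),"z",np.median(q[:,2]).round(1))
    cr=[]
    T=np.array(im["cam_to_world"]);k=T[:3,:3].T@(np.array([554,-240,60])-T[:3,3]);u=int(im["cx"]+im["fx"]*k[0]/-k[2]);v=int(im["cy"]-im["fy"]*k[1]/-k[2])
    cr=cv2.resize(im["pixels"][v-30:v+30,u-40:u+40],(400,300),interpolation=cv2.INTER_CUBIC)
    a=cr if c=="top" else np.hstack([a,cr])
cv2.imwrite(f"pics/{tag}.png",a)
E
python3 cmp.py b
```

```text
25.425 [ 555.27597624 -251.23245311   65.09915874] [ 0.38503375 -0.66829677 -1.98675561] 43.45066080842643
rot err [-0.12 -0.    0.  ]
top done -y end 0  +x side 0 
top held -y end 8 -35.2 +x side 6 24.6
top held top 271 y lo [-37.8 -37.1 -36.6] z 93.2
scene done -y end 13 -39.4 +x side 25 20.3
scene held -y end 23 -39.5 +x side 36 21.5
scene held top 336 y lo [-39.8 -38.9 -37.3] z 94.9
```

View pics/b.png

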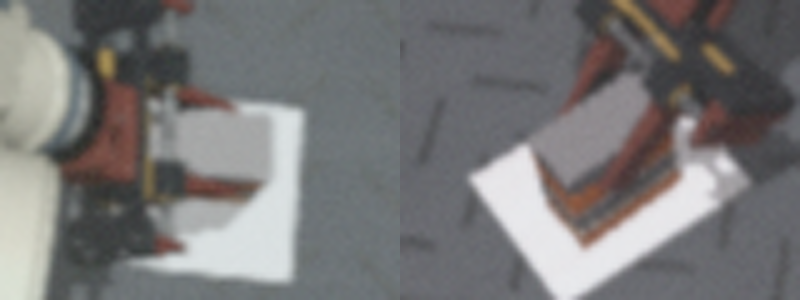

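The held mould hovers over done with the seams parallel, at about (590,130) in the right crop. I refine the x offset by running the same estimator on done from the first pictures.

```bash
python3 - <<'E'
from h import *
for c in("top","scene"):
    for f,zc,nm in((f"{c}0.npz",46,"done"),(f"{c}_b.npz",94,"held")):
        im=np.load(f);P=(cloud(im)-DO)@D0;px=im["pixels"].astype(int)
        grey=abs(px[...,2]-px[...,0])<25
        m=grey&(abs(P[...,2]-zc)<4)&(abs(P[...,0])<35)&(P[...,1]>-50)&(P[...,1]<-20);q=P[m]
        s=(abs(P[...,0])<32)&(P[...,0]>15)&(P[...,1]>-37)&(P[...,1]<-14)&(P[...,2]<zc-5)&(P[...,2]>zc-34);t=P[s]
        e=(abs(P[...,0])<18)&(P[...,1]<-33)&(P[...,1]>-50)&(P[...,2]<zc-5)&(P[...,2]>zc-34);t2=P[e]
        print(c,nm,"top x mid",((np.percentile(q[:,0],3)+np.percentile(q[:,0],97))/2).round(1),"mean",q[:,0].mean().round(1),"ylo",np.percentile(q[:,1],[1,4]).round(1),"z",np.median(q[:,2]).round(1),"sideX",len(t),np.median(t[:,0]).round(1) if len(t) else "",t[:,0].mean().round(1) if len(t) else "","endY",len(t2),np.median(t2[:,1]).round(1) if len(t2) else "")
E
```

```text
top done top x mid 0.1 mean 1.6 ylo [-39.  -38.8] z 45.0 sideX 0   endY 2 -38.1
top held top x mid 2.6 mean 4.2 ylo [-37.7 -37.5] z 93.6 sideX 2 30.4 30.4 endY 3 -35.7
scene done top x mid -0.4 mean 0.0 ylo [-39.8 -38.9] z 46.8 sideX 31 20.0 20.2 endY 20 -39.5
scene held top x mid 0.5 mean 1.3 ylo [-39.8 -39.4] z 94.7 sideX 36 21.7 22.4 endY 18 -39.4
```

Call:
{"api": "jog_arm", "payload": {
  "increments": [0,0,0,-0.3,-1.2,0.3,0,0.1,0,0,2.2,0,2.3,0,0,0,0,2.2,0,2.3,0,0,0,0,0,0,0,0]
}}

```text
t: 26.02
ee_pos: [553.7, -251.7, 58.2]
orientation: [1.726, 1.805, -0.702]
ft_force: [0.8, 0.0, -1.4]
width: 44.0
grasp_force: 30.0
```

Call:
{"api": "jog_arm", "payload": {
  "increments": [0,0,0,0.7,0,0.7,0,0,0,0,0,0,0,0]
}}

```text
t: 26.28
ee_pos: [553.9, -251.8, 57.7]
orientation: [1.726, 1.804, -0.702]
ft_force: [-0.4, 0.4, -0.3]
width: 43.8
grasp_force: 30.0
```

```bash
sed -i 's/(56,92,"held")/(53,88,"held")/' cmp.py; python3 cmp.py c
```

```text
26.275 [ 553.91821557 -251.77459551   57.74623397] [-0.43596934  0.43786515 -0.26407269] 43.78008608224214
rot err [-0.13  0.07 -0.08]
top done -y end 0  +x side 0 
top held -y end 25 -35.7 +x side 17 19.5
top held top 94 y lo [-38.2 -37.6 -31.4] z 90.1
scene done -y end 16 -39.5 +x side 25 20.7
scene held -y end 37 -39.5 +x side 39 20.1
scene held top 148 y lo [-39.3 -35.8 -34.1] z 89.8
```

Call:
{"api": "jog_arm", "payload": {
  "increments": [0,0,0,0.4,0.2,0.4,0,0,0,0,0,0,0,0]
}}

```text
t: 26.62
ee_pos: [554.1, -251.9, 57.6]
orientation: [1.726, 1.804, -0.702]
ft_force: [-2.8, 0.5, 5.0]
width: 43.9
grasp_force: 30.0
```

Call:
{"api": "jog_arm", "payload": {
  "increments": [0,0,0,0.3,0,0.3,0,0,0,0,0,0,0,0]
}}

```text
t: 26.88
ee_pos: [554.1, -251.9, 57.6]
orientation: [1.725, 1.803, -0.703]
ft_force: [-3.6, 2.8, 9.7]
width: 43.8
grasp_force: 30.0
```

Call:
{"api": "jog_arm", "payload": {
  "increments": [0,0,0,-0.4,0,-0.4,0,0,0,0,0,0,0,0,0,0,0,0,0,0,80,0,0,0,0,0,0,100,0,0,0,0,0,0,100,0,0,0,0,0,0,100]
}}

```text
t: 27.62
ee_pos: [554.2, -251.7, 57.1]
orientation: [1.726, 1.805, -0.702]
ft_force: [-0.7, -0.5, 0.2]
width: 80.7
grasp_force: 0.0
```

Call:
{"api": "jog_arm", "payload": {
  "increments": [0,0,0,0,0,-10,100,0,0,0,0,0,-25,100,0,0,0,0,0,-40,100,0,0,0,0,0,-45,100,0,0,0,0,0,-50,100,0,0,0,0,0,-50,100,0,0,0,0,0,0,100]
}}

```text
t: 28.5
ee_pos: [549.6, -96.2, 218.0]
orientation: [1.724, 1.804, -0.694]
ft_force: [0.3, 0.1, -0.5]
width: 87.8
grasp_force: 0.0
```

```bash
python3 cmp.py e; python3 see.py 554 -238 60 70 f
```

```text
28.5 [549.62837135 -96.20272156 217.99445829] [ 0.29138883  0.14939384 -0.45413566] 87.79134078294956
rot err [-0.04 -0.26  0.12]
top done -y end 0  +x side 0 
top held -y end 25 -36.0 +x side 18 19.4
top held top 59 y lo [-38.3 -36.8 -30.4] z 89.6
scene done -y end 16 -39.5 +x side 23 20.0
scene held -y end 36 -39.4 +x side 40 19.7
scene held top 84 y lo [-39.4 -37.5 -36.7] z 88.7
28.6 [547.65612669 -98.41470804 215.21154907] [ 1.72490408  1.80514422 -0.70069217] [-0.93040584  0.17364365  0.51927934] 87.78517781474663
top all 349 [ 554.6 -237.7   84.8] lo [ 533.  -276.5   74.3] hi [ 577.2 -198.9   93.5] [ 555.6 -237.8] [45.5 79.6] 1.9
scene all 371 [ 556.8 -239.8   85.1] lo [ 532.3 -277.8   71.7] hi [ 576.4 -200.3   90. ] [ 553.2 -238.4] [47.  80.4] 3.1
```

View pics/e.png

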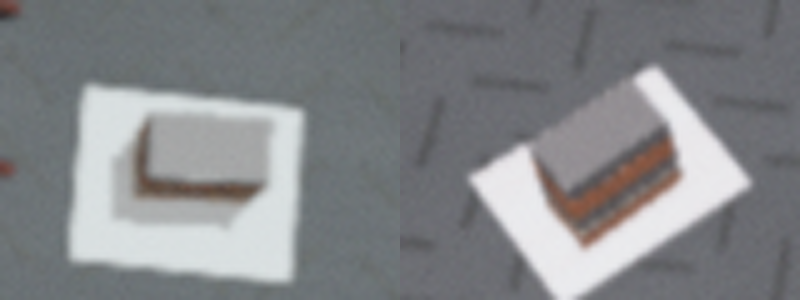

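The stack is square and lined up: at (605,155) in the right crop the faces are flush and the seams closed. Side offsets are under 0.5 mm, and the arm is clear. I hand in.

```bash
python3 -c "
from h import *
print([ (np.round(x['centre']),x['p']) for x in models.look_for('cover_bar','scene')[:1]]); print(job.close_job())"
```

```text
[(array([667., 216., 194.]), 0.47)]
the job is handed in; nothing more can be done
None
```

I handed the job in at about 29 s: the cover stays open past upright, and the closed mould is stacked lid-down and lined up on the turned one (side offsets under 0.5 mm by camera), after one put-down on its end to regrasp, where base and lid stayed together; the final verdict was not shown.

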